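Wedge the rolling slab fast

ROBOT

A 6-joint arm with a two-finger parallel gripper is mounted at the origin on the work surface. World frame = base frame: x ahead of the robot, y to its left, z up, the work surface at z = 0. Lengths are in m, angles in degrees, forces in N, time in s.
With the tool pointing down it reaches from about 0.4 to 0.825 m from the base axis. Payload 7 kg.
Tool frame: the origin (TCP) lies midway between the tips of the shut fingers; the grasp point (between the pads) lies 19 mm behind it (grip_depth is the distance from the TCP to the grasp point, in m); z points along the fingers, y is the direction in which the jaws open and shut (so a half turn about z gives the same grasp; the last joint's range is limited). The gripper opens to 88 mm and grips with 3 to 60 N. Pads are 19 mm wide; open, the fingers measure 130 mm over their backs; the gripper's body (78 mm by 193 mm) begins 47 mm behind the grasp point.
Start: joints at [83.256, 20.546, 0.682, 0, -70.136, -16.507], TCP at [0.266, 0.62, 0.227] pointing down, gripper open.
Joint ranges: [-176.03, 176.03], [-82.01, 121.73], [-58.28, 71.71], [-173.87, 95.51], [-174.79, -0.11], [-173.66, 173.66]. Speed limits (degrees/s): [136.94, 136.94, 172.46, 180, 180, 180].

INTERFACE

Orientations are given as [roll, pitch, yaw] about the fixed x, y, z axes, in that order (R = Rz(yaw) Ry(pitch) Rx(roll)).
In Python, from plant import * gives the robot as it stands.
- The arm moves only by the shell command python3 -m inch 'ROWS'. ROWS is JSON, a list of rows, each an object of numbers: "ax", "ay", "az": the turn, a rotation vector about the tool's x, y, z in degrees; "dx", "dy", "dz": the shift along the tool's x, y, z in mm; "fingers": the finger opening in mm, from 0 to 87.6. In form: [{"ax": .., "ay": .., "az": .., "dx": .., "dy": .., "dz": .., "fingers": ..}, ...]. A call has 1 to 8 rows; each row is the pose to reach, as a shift and turn from the pose commanded when the call began, along the tool's axes at that moment; what a row does not reach only later rows make up. A row lasts 1/8 s, in which the tool goes at most 62.5 mm and 10.7 degrees, less where a joint would pass 70% of its speed; a pose out of reach is approached as far as the arm can. A call with a gripper value outside its range is refused whole. The fingers move at their own pace and stop on an object; the grip force is fixed at half the most. Time passes only in rows, so rows that repeat a pose let the fingers close. It gives the time, the measured TCP pose, the force and the opening at its end, in the units of the state.
- get_obs(): the state, without advancing time (a new reading comes with each control period).
- snapshot(name): name is "scene" or "top" or "wrist"; returns a dict with "image" (420x560x3 uint8, red, green, blue), "fx", "fy", "cx", "cy" (pixels), "rvec" (rotation vector, rad) and "tvec" (3), from world to camera coordinates, as OpenCV has them. Camera axes: x right, y down, z forward; pixel columns grow to the right and rows downward; lengths in m; the calibration is good to about 2 mm. A picture is of the moment at which its call begins. There is no depth.
- close_job(): hands the job in, once; it reports no verdict.
Trained networks look in the newest picture that a camera, given by its name, has taken for a name from the list of things; names that differ only in an ending like _2 or _b are one class to them, and where a whole thing is asked for, a point or a joint stands for the part that bears it (a point fixed in the world has none). Each returns a list of dicts, best first, with "score" (0 to 1); they miss things now and then, are a little off and sometimes report something else, mostly with a low value. They report only what shows in the picture. A call takes as long as a camera call.
- search_frame(target, camera): "bbox" ([centre column, centre row, width, height] in pixels, round what is visible of it).
- trace(target, camera): "mask" (420x560 bool, what is visible of it) and "bbox" ([centre column, centre row, width, height] in pixels, round what is visible of it).
- landmark_of(target, camera): "position" ([column, row] in pixels: a listed point, or the origin of a listed thing).
The state is a dict: "clock": time; "joint_pos": joint angles; "qvel": joint speeds; "tau": joint torques, N m; "tool_pos": TCP position; "orientation": TCP orientation; "force": force on the tool from outside, world axes, zero at the start; "moment": the same for the moment, N m; "opening": finger opening in m.
Only numpy, scipy, OpenCV 4.12 (cv2) and the standard library are available. Lean on these libraries where they do the work, as an engineer would, in place of code of your own. Each camera call takes 0.05 s, during which the arm holds its last target.

TASK

The stone slab lying in the wooden clamp board still sits loose. Push the clamp's sliding bar up against the edge of the slab, then slide the clamp's thumb wedge along its ramp, the same way, until it jams firmly against the bar. Let go of both and leave them like that.

Things in the scene. Friction and masses are not known exactly. Their poses are not given: they have to be found in the camera images.
- bar_handle (a point): Centre of the upright round wooden handle (22 mm across, 50 mm tall) on the clamp's sliding bar (36 x 180 x 24 mm), 68 mm above the table; all round its foot the tops lie at most 43 mm above the table. It stands 30 mm behind the bar's nose. Axes are the clamp's: y, level, is the way the bar slides to the slab; z up; x across the bar.
- bar (a joint): How far the bar has slid along the clamp's y, in m: 0 fully back, 0.080 nose against the slab, where it stops. Starts between 0 and 0.035; about 2 N of friction, stays where left.
- wedge_tab (a point): Centre of the upright thumb tab (24 mm in x, 16 mm in y, 50 mm tall) on the clamp's wooden wedge, 68 mm above the table; tops round its foot are at most 43 mm. Axes as for the handle. The wedge (70 mm long) sits between ramp block and bar, on the bar's -x side, captive on the ramp: it slides along (0.174, 0.985, 0) in these axes, nearing the bar. A like wedge lying loose on the table is a spare.
- wedge (a joint): How far the wedge has slid along its ramp, in m: 0 fully back; at about 0.050 it meets the bar's side, then goes a few mm more as it jams (stop at 0.070). Starts between 0 and 0.018; about 3 N of friction, stays where left. A push of 10 to 15 N along its travel jams it well, and it stays jammed when let go.

How it is judged:
By the outcome, as a careful person would: the job done as asked, in the order asked, and still so for the second after the job is handed in, with the robot touching nothing.
It also fails if it takes over 48 s, if anything falls off the work surface, if the arm or the gripper's body presses on something with over 40 N, if the wrist force passes 120 N, or if a joint passes its speed limit or range.

## Working session

There is one attempt and no reset: what is moved stays moved. The work goes in short steps, Python scripts to look and compute and a shell command to move; the robot and the scene stay as the last step left them, time stands still between calls to the robot, and variables do not carry over. Pictures are saved under pics/ and viewed, and the job is handed in when it is done.

```bash
mkdir -p pics; ls; cat > h.py <<'E'
from plant import *
import numpy as np, cv2
def snap(n,f):
    s=snapshot(n); cv2.imwrite('pics/'+f,cv2.cvtColor(s['image'],cv2.COLOR_RGB2BGR)); return s
def ray(s,p):
    R,_=cv2.Rodrigues(np.array(s['rvec'],float)); t=np.array(s['tvec'],float).ravel()
    d=R.T@np.array([(p[0]-s['cx'])/s['fx'],(p[1]-s['cy'])/s['fy'],1.]); c=-R.T@t
    return c,d
def at_z(s,p,z):
    c,d=ray(s,p); return c+d*(z-c[2])/d[2]
E
python3 - <<'E'
from h import *
for n in ['scene','top']:
    s=snap(n,n+'1.png')
    for t,z in [('bar_handle',.068),('wedge_tab',.068)]:
        for r in landmark_of(t,n)[:3]: print(n,t,r['score'],r['position'],at_z(s,r['position'],z).round(4))
        for r in search_frame(t,n)[:3]: print('  bb',r)
o=get_obs(); print(o)
E
```

```text
pics
scene bar_handle 0.93 [335.5, 216.6] [0.576  0.0775 0.068 ]
  bb {'bbox': [295.8, 220.1, 117.0, 34.7], 'score': 0.79}
scene wedge_tab 0.76 [283.8, 196.8] [ 0.5484 -0.0026  0.068 ]
top bar_handle 0.62 [197.7, 216.8] [0.5781 0.0772 0.068 ]
  bb {'bbox': [250.1, 216.1, 141.3, 44.6], 'score': 0.58}
top wedge_tab 0.67 [261.0, 238.1] [ 0.551  -0.0013  0.068 ]
  bb {'bbox': [265.1, 240.4, 59.1, 29.5], 'score': 0.93}
{'clock': 0.5, 'joint_pos': array([ 8.32556962e+01,  2.05475132e+01,  6.81997272e-01, -2.10901123e-03,
       -7.01363311e+01, -1.65058678e+01]), 'qvel': array([-0.01325047, -0.04989713,  0.04933101,  0.01995335,  0.07970572,
        0.0361998 ]), 'tau': array([ 1.94502936e-03, -5.81795347e+01,  2.93066829e+01,  6.99699730e+00,
        1.18505259e-02, -3.30259434e-05]), 'tool_pos': array([0.26646019, 0.62014848, 0.22654187]), 'orientation': array([ 1.79997666e+02,  1.37699680e-03, -2.32508883e+01]), 'force': array([-1.17663832,  0.28484335, -0.27044578]), 'moment': array([-0.03660598, -0.01136348,  0.05097101]), 'opening': 0.0875786676091854}
```

View pics/scene1.png

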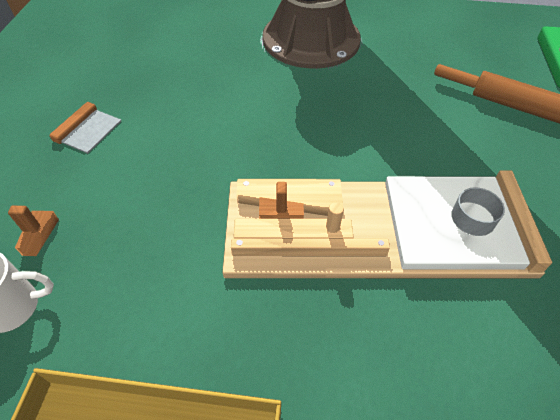

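View pics/top1.png

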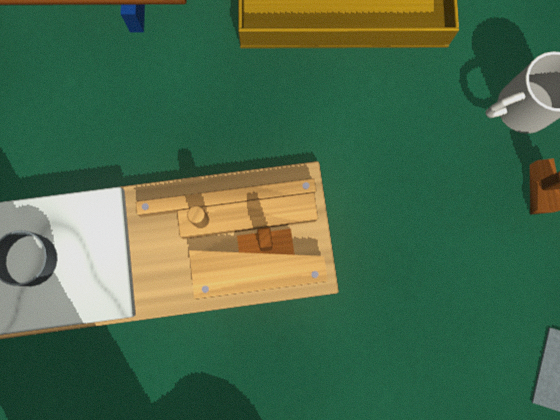

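The top view shows the handle at about (197,215), the tab at (264,237) and the slab edge at x≈128. Both cameras agree with the networks to about 2 mm. Next I'll get the clamp axes and the bar and wedge states.

```bash
python3 - <<'E'
from h import *
s=snapshot('top')
P=lambda p,z:at_z(s,p,z)[:2]
def ang(a,b,z):
    v=P(a,z)-P(b,z); return np.degrees(np.arctan2(v[1],v[0]))
print('bar',ang((178,211),(315,195),.043),ang((184,237),(317,219),.043),'block',ang((205,289),(315,274),.043),ang((145,207),(306,186),.043),'board',ang((97,324),(337,292),.019))
H=np.array([.577,.0774]);T=np.array([.5497,-.002])
th=np.radians(97); 
for a in (96,97,98,99,100):
    th=np.radians(a); y=np.array([np.cos(th),np.sin(th)]); x=np.array([y[1],-y[0]])
    print(a,'tab-handle in clamp',(T-H)@x,(T-H)@y,'nose to slab',[ (P(p,.035)-H)@y-.03 for p in((126,210),(128,250))])
E
```

```text
bar 96.39103655241101 97.38083737747641 block 97.27937632819588 97.20239524518253 board 97.0515655834407
96 tab-handle in clamp -0.035450007727005545 -0.07611141144503396 nose to slab [np.float64(0.06588076282393478), np.float64(0.06685218012832554)]
97 tab-handle in clamp -0.036772935806176785 -0.07548113136536046 nose to slab [np.float64(0.0654085239626979), np.float64(0.06729720788168471)]
98 tab-handle in clamp -0.03808466249287405 -0.0748278590018709 nose to slab [np.float64(0.06490722274081885), np.float64(0.06771259796298389)]
99 tab-handle in clamp -0.039384788222441576 -0.07415179334765563 nose to slab [np.float64(0.06437701185950603), np.float64(0.06809822384038035)]
100 tab-handle in clamp -0.04067291696398754 -0.07345314033886212 nose to slab [np.float64(0.06381805282613016), np.float64(0.0684539680484962)]
```

```bash
python3 - <<'E'
import cv2
a=cv2.imread('pics/top1.png')[150:340,90:350]
cv2.imwrite('pics/topz.png',cv2.resize(a,None,fx=3,fy=3,interpolation=cv2.INTER_CUBIC))
E
```

```text
(no output)
```

View pics/topz.png

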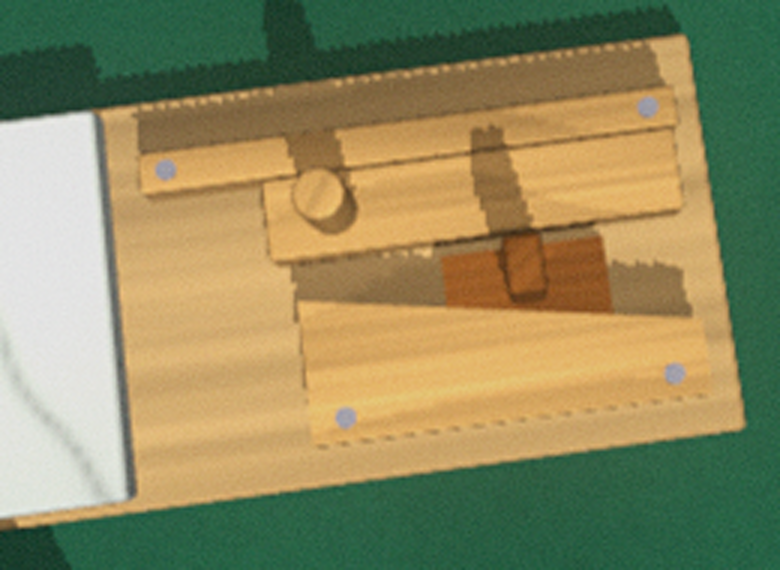

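Clamp y points along world yaw ≈97.2° and the nose gap is ≈66 mm, so the bar is at about 0.014. Next move: go behind the handle at height with the fingers shut, and turn the tool so its x lies along −clamp y.

```bash
python3 -m inch '[{"dx":520,"dy":412,"az":59.5,"fingers":0},{"dx":520,"dy":412,"az":59.5,"fingers":0},{"dx":520,"dy":412,"az":59.5,"fingers":0},{"dx":520,"dy":412,"az":59.5,"fingers":0},{"dx":520,"dy":412,"az":59.5,"fingers":0},{"dx":520,"dy":412,"az":59.5,"fingers":0},{"dx":520,"dy":412,"az":59.5,"fingers":0},{"dx":520,"dy":412,"az":59.5,"fingers":0}]'
```

```text
$[0]: bad value
```

```bash
python3 -m inch '[{"dx":260,"dy":206,"az":59.5,"dz":0,"ax":0,"ay":0,"fingers":0},{"dx":260,"dy":206,"az":59.5,"dz":0,"ax":0,"ay":0,"fingers":0},{"dx":260,"dy":206,"az":59.5,"dz":0,"ax":0,"ay":0,"fingers":0},{"dx":260,"dy":206,"az":59.5,"dz":0,"ax":0,"ay":0,"fingers":0},{"dx":260,"dy":206,"az":59.5,"dz":0,"ax":0,"ay":0,"fingers":0},{"dx":260,"dy":206,"az":59.5,"dz":0,"ax":0,"ay":0,"fingers":0}]'
```

```text
clock: 1.3
tool_pos: [0.425, 0.3254, 0.2271]
orientation: [-180.0, 0.0, -83.2]
force: [-0.1, 1.0, -0.1]
opening: 0.0332
```

```bash
python3 -m inch '[{"dx":310,"dy":-120,"fingers":0},{"dx":310,"dy":-120,"fingers":0},{"dx":310,"dy":-120,"fingers":0},{"dx":310,"dy":-120,"fingers":0},{"dx":310,"dy":-120,"fingers":0},{"dx":310,"dy":-120,"fingers":0},{"dx":310,"dy":-120,"fingers":0},{"dx":310,"dy":-120,"dz":60,"fingers":0}]'
python3 - <<'E'
from h import *
snap('top','top2.png');snap('scene','scene2.png'); o=get_obs();print(o['tool_pos'],o['orientation'],o['opening'],o['force'])
E
```

```text
[0.42486004 0.32631814 0.22703001] [-1.79974998e+02  2.60310093e-02 -8.30155242e+01] 0.025413455191820526 [0.32999715 0.68766283 0.32240642]$[0]: bad value
```

View pics/scene2.png

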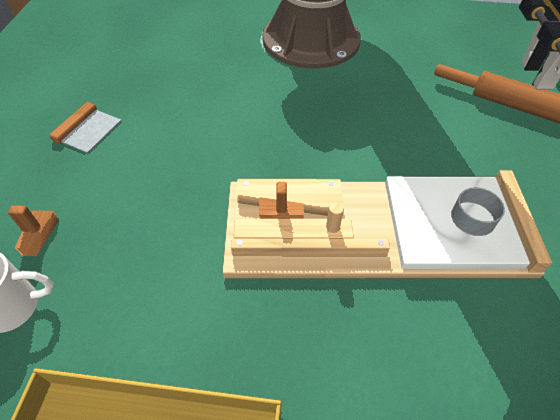

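The clamp is undisturbed and the arm is still short of it. Values around 300 mm or more are refused, so I'll split the move.

```bash
python3 -m inch '[{"dx":210,"dy":-120,"fingers":0},{"dx":210,"dy":-120,"fingers":0},{"dx":210,"dy":-120,"fingers":0},{"dx":210,"dy":-120,"fingers":0},{"dx":210,"dy":-120,"fingers":0}]'; python3 -m inch '[{"dx":100,"fingers":0},{"dx":100,"fingers":0},{"dx":100,"dz":60,"fingers":0},{"dx":100,"dz":90,"fingers":0},{"dx":100,"dz":90,"fingers":0}]'
python3 - <<'E'
from h import *
snap('top','top3.png');snap('scene','scene3.png'); o=get_obs();print(o['tool_pos'],o['orientation'],o['opening'],o['force'])
E
```

```text
[0.4242207  0.32826377 0.22683499] [-1.79975067e+02  3.42436248e-02 -8.27077918e+01] 0.017380056793566193 [-0.52487883 -0.44774215  0.17141896]$[0]: bad value
$[0]: bad value
```

View pics/scene3.png

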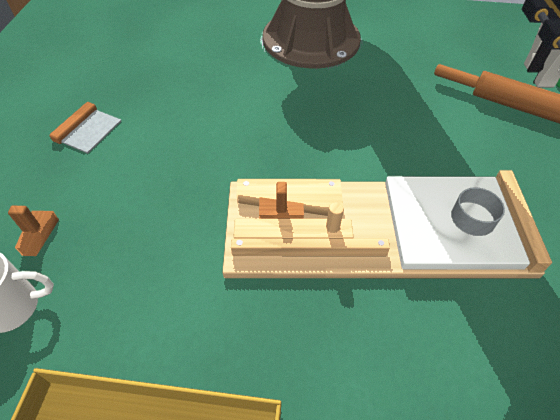

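View pics/top3.png

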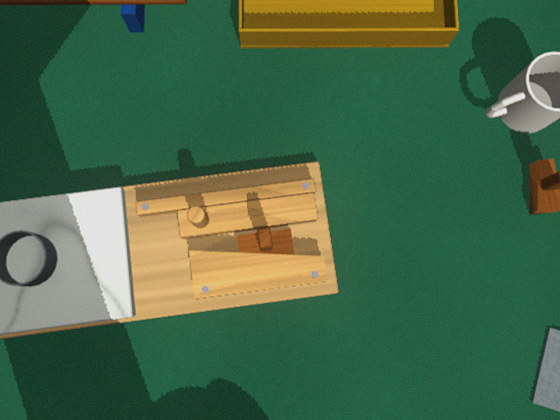

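Apparently every key has to be present in each row.

```bash
python3 -m inch '[{"ax":0,"ay":0,"az":0,"dx":310,"dy":-120,"dz":0,"fingers":0},{"ax":0,"ay":0,"az":0,"dx":310,"dy":-120,"dz":0,"fingers":0},{"ax":0,"ay":0,"az":0,"dx":310,"dy":-120,"dz":0,"fingers":0},{"ax":0,"ay":0,"az":0,"dx":310,"dy":-120,"dz":0,"fingers":0},{"ax":0,"ay":0,"az":0,"dx":310,"dy":-120,"dz":0,"fingers":0},{"ax":0,"ay":0,"az":0,"dx":310,"dy":-120,"dz":0,"fingers":0},{"ax":0,"ay":0,"az":0,"dx":310,"dy":-120,"dz":60,"fingers":0},{"ax":0,"ay":0,"az":0,"dx":310,"dy":-120,"dz":100,"fingers":0}]'
python3 - <<'E'
from h import *
snap('top','top4.png');snap('scene','scene4.png'); o=get_obs();print(o['tool_pos'],o['orientation'],o['opening'],o['force'])
E
```

```text
clock: 2.5
tool_pos: [0.5815, 0.0367, 0.1244]
orientation: [179.9, 0.0, -82.7]
force: [0.1, 0.4, 0.6]
opening: 0.0005
[0.57918294 0.03623419 0.1220099 ] [ 1.79525003e+02 -6.11454556e-02 -8.26645485e+01] 0.0006104667796902794 [ 0.4848425  -0.05911631  0.03170505]
```

View pics/scene4.png

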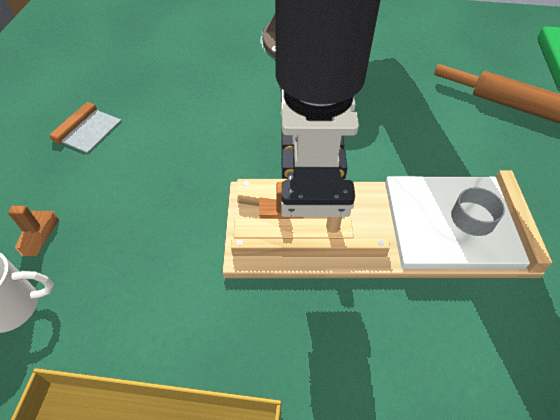

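View pics/top4.png

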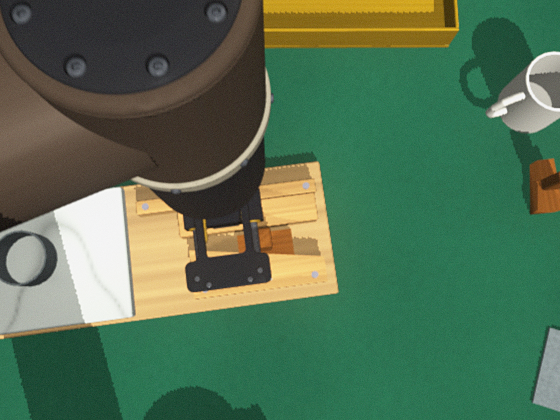

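The tool stands just behind the handle. I'll descend, then push most of the way along −tool x.

```bash
python3 -m inch '[{"ax":0,"ay":0,"az":0,"dx":0,"dy":0,"dz":40,"fingers":0},{"ax":0,"ay":0,"az":0,"dx":0,"dy":0,"dz":68,"fingers":0},{"ax":0,"ay":0,"az":0,"dx":0,"dy":0,"dz":68,"fingers":0},{"ax":0,"ay":0,"az":0,"dx":0,"dy":0,"dz":68,"fingers":0}]'; python3 -m inch '[{"ax":0,"ay":0,"az":0,"dx":-10,"dy":0,"dz":0,"fingers":0},{"ax":0,"ay":0,"az":0,"dx":-20,"dy":0,"dz":0,"fingers":0},{"ax":0,"ay":0,"az":0,"dx":-30,"dy":0,"dz":0,"fingers":0},{"ax":0,"ay":0,"az":0,"dx":-40,"dy":0,"dz":0,"fingers":0},{"ax":0,"ay":0,"az":0,"dx":-40,"dy":0,"dz":0,"fingers":0}]'
```

```text
clock: 3.1
tool_pos: [0.5836, 0.0369, 0.0606]
orientation: [-179.9, 0.0, -82.7]
force: [-0.2, 1.0, 0.2]
opening: 0.0001
clock: 3.72
tool_pos: [0.577, 0.0765, 0.0585]
orientation: [180.0, 0.0, -82.7]
force: [0.0, -0.2, -0.6]
opening: 0.0006
```

```bash
python3 -m inch '[{"ax":0,"ay":0,"az":0,"dx":-8,"dy":0,"dz":0,"fingers":0},{"ax":0,"ay":0,"az":0,"dx":-16,"dy":0,"dz":0,"fingers":0},{"ax":0,"ay":0,"az":0,"dx":-24,"dy":0,"dz":0,"fingers":0},{"ax":0,"ay":0,"az":0,"dx":-32,"dy":0,"dz":0,"fingers":0},{"ax":0,"ay":0,"az":0,"dx":-40,"dy":0,"dz":0,"fingers":0}]'
python3 - <<'E'
from h import *
snap('scene','scene5.png'); o=get_obs();print(o['tool_pos'],o['force'])
E
```

```text
clock: 4.35
tool_pos: [0.5718, 0.1157, 0.0584]
orientation: [180.0, -0.0, -82.8]
force: [-0.7, -1.8, -0.2]
opening: 0.0007
[0.57196718 0.11652848 0.0584794 ] [0.56742968 0.99048147 0.01242642]
```

View pics/scene5.png

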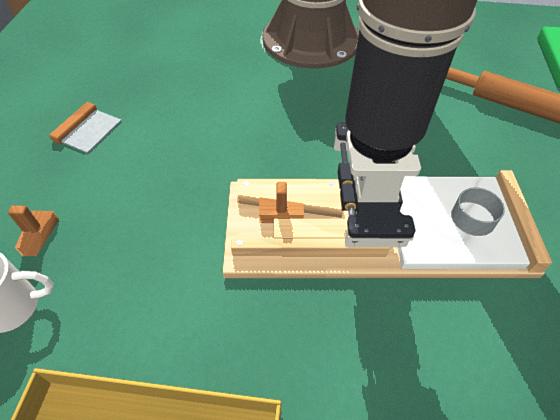

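The bar has moved: its tail is now at about column 275, with roughly 7 mm left. I'll take fine steps until the force rises.

```bash
python3 -m inch '[{"ax":0,"ay":0,"az":0,"dx":-2,"dy":0,"dz":0,"fingers":0},{"ax":0,"ay":0,"az":0,"dx":-4,"dy":0,"dz":0,"fingers":0},{"ax":0,"ay":0,"az":0,"dx":-4,"dy":0,"dz":0,"fingers":0}]';python3 -m inch '[{"ax":0,"ay":0,"az":0,"dx":-2,"dy":0,"dz":0,"fingers":0},{"ax":0,"ay":0,"az":0,"dx":-2,"dy":0,"dz":0,"fingers":0}]';python3 -m inch '[{"ax":0,"ay":0,"az":0,"dx":-1,"dy":0,"dz":0,"fingers":0},{"ax":0,"ay":0,"az":0,"dx":-1,"dy":0,"dz":0,"fingers":0}]'
```

```text
clock: 4.78
tool_pos: [0.5716, 0.1193, 0.0585]
orientation: [-180.0, 0.0, -82.8]
force: [-0.2, -0.7, -1.2]
opening: 0.0005
clock: 5.03
tool_pos: [0.5714, 0.1212, 0.0586]
orientation: [-180.0, 0.0, -82.8]
force: [0.3, -2.3, -0.6]
opening: 0.0002
clock: 5.28
tool_pos: [0.5712, 0.1222, 0.0586]
orientation: [-180.0, -0.0, -82.8]
force: [0.8, -0.6, 0.3]
opening: 0.0003
```

```bash
python3 -m inch '[{"ax":0,"ay":0,"az":0,"dx":-1,"dy":0,"dz":0,"fingers":0},{"ax":0,"ay":0,"az":0,"dx":-1,"dy":0,"dz":0,"fingers":0}]'
```

```text
clock: 5.52
tool_pos: [0.5711, 0.1232, 0.0586]
orientation: [-180.0, 0.0, -82.8]
force: [1.3, -2.0, -0.6]
opening: 0.0004
```

```bash
python3 -m inch '[{"ax":0,"ay":0,"az":0,"dx":-1,"dy":0,"dz":0,"fingers":0},{"ax":0,"ay":0,"az":0,"dx":-1,"dy":0,"dz":0,"fingers":0}]';python3 -m inch '[{"ax":0,"ay":0,"az":0,"dx":-1,"dy":0,"dz":0,"fingers":0},{"ax":0,"ay":0,"az":0,"dx":-1,"dy":0,"dz":0,"fingers":0}]'
python3 - <<'E'
from h import *
snap('top','top6.png');s=snap('scene','scene6.png'); o=get_obs();print(o['tool_pos'],o['force'])
a=cv2.imread('pics/scene6.png')[150:290,220:480]
cv2.imwrite('pics/scene6z.png',cv2.resize(a,None,fx=3,fy=3))
E
```

```text
clock: 5.78
tool_pos: [0.571, 0.1242, 0.0586]
orientation: [-180.0, 0.0, -82.7]
force: [-0.2, -1.8, -0.7]
opening: 0.0004
clock: 6.02
tool_pos: [0.5708, 0.1252, 0.0586]
orientation: [180.0, -0.0, -82.7]
force: [-0.3, -2.6, -0.9]
opening: 0.0007
[0.57084409 0.12514705 0.05856691] [ 0.99283312 -2.22698168 -0.97415336]
```

View pics/scene6z.png

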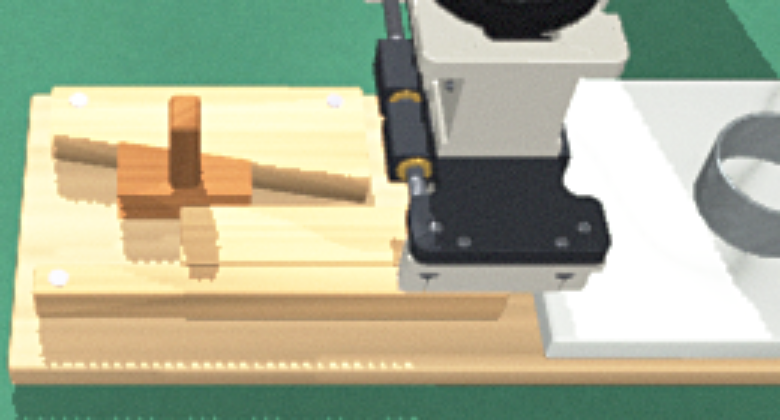

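The tail is at (281,220) and the force is only the sliding friction of about 2 N, so I'll continue.

```bash
for i in 1; do :; done; python3 -m inch '[{"ax":0,"ay":0,"az":0,"dx":-1,"dy":0,"dz":0,"fingers":0},{"ax":0,"ay":0,"az":0,"dx":-2,"dy":0,"dz":0,"fingers":0},{"ax":0,"ay":0,"az":0,"dx":-2,"dy":0,"dz":0,"fingers":0}]'
python3 - <<'E'
from h import *
s=snapshot('scene')
a=at_z(s,(281.3,219.5),.043);b=at_z(s,(235,219),.043);print(a,b,np.linalg.norm(a-b))
E
```

```text
clock: 6.5
tool_pos: [0.5706, 0.1256, 0.0585]
orientation: [180.0, -0.1, -82.8]
force: [3.6, -9.5, -0.1]
opening: 0.0004
[ 0.57332775 -0.00321254  0.043     ] [ 0.58149663 -0.07388287  0.043     ] 0.07114089401943512
```

```bash
python3 -m inch '[{"ax":0,"ay":0,"az":0,"dx":-1,"dy":0,"dz":0,"fingers":0},{"ax":0,"ay":0,"az":0,"dx":-2,"dy":0,"dz":0,"fingers":0},{"ax":0,"ay":0,"az":0,"dx":-2,"dy":0,"dz":0,"fingers":0}]'
```

```text
clock: 6.92
tool_pos: [0.5704, 0.1259, 0.0585]
orientation: [179.9, -0.2, -82.8]
force: [6.9, -18.1, -2.1]
opening: 0.0006
```

It stopped at TCP y=0.1256 and the force rose to 19 N, so the bar is against the slab. I'll back off, lift, and hover behind the tab.

```bash
python3 -m inch '[{"ax":0,"ay":0,"az":0,"dx":12,"dy":0,"dz":0,"fingers":0},{"ax":0,"ay":0,"az":0,"dx":25,"dy":0,"dz":0,"fingers":0},{"ax":0,"ay":0,"az":0,"dx":25,"dy":0,"dz":-60,"fingers":0},{"ax":0,"ay":0,"az":0,"dx":60,"dy":15,"dz":-80,"fingers":0},{"ax":0,"ay":0,"az":0,"dx":110,"dy":37,"dz":-80,"fingers":0},{"ax":0,"ay":0,"az":0,"dx":167,"dy":37,"dz":-80,"fingers":0},{"ax":0,"ay":0,"az":0,"dx":167,"dy":37,"dz":-80,"fingers":0},{"ax":0,"ay":0,"az":0,"dx":167,"dy":37,"dz":-80,"fingers":0}]'
python3 - <<'E'
from h import *
for n in ['top','scene']:
    s=snap(n,n+'7.png')
    for t in ('bar_handle','wedge_tab'):
        for r in landmark_of(t,n)[:2]: print(n,t,r['score'],r['position'],at_z(s,r['position'],.068).round(4))
o=get_obs();print(o['tool_pos'],o['force'])
E
```

```text
clock: 7.92
tool_pos: [0.5548, -0.0414, 0.1387]
orientation: [-180.0, 0.0, -82.8]
force: [0.4, 0.2, 0.6]
opening: 0.0003
top wedge_tab 0.74 [261.1, 239.6] [ 0.5491 -0.0014  0.068 ]
scene bar_handle 0.78 [380.0, 216.6] [0.5675 0.1428 0.068 ]
[ 0.55478081 -0.04029365  0.13853071] [ 0.37094112 -0.22947974  0.37412677]
```

View pics/scene7.png

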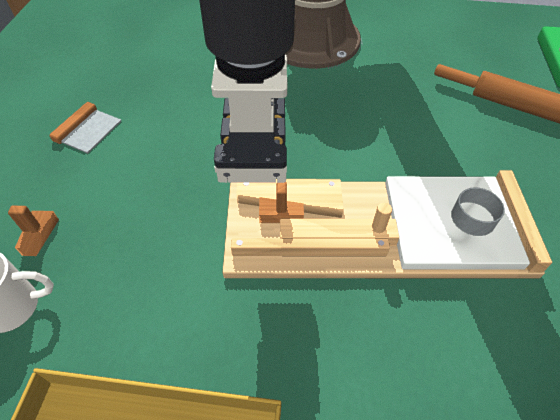

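View pics/top7.png

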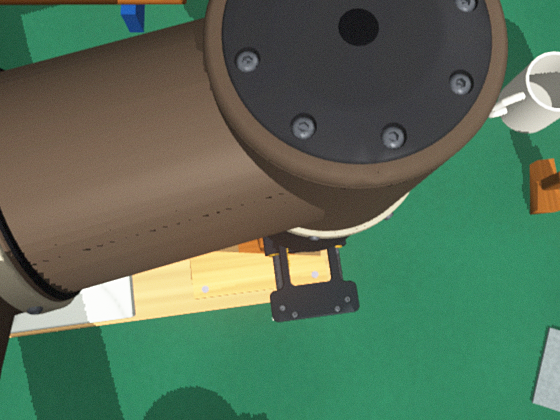

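The scene view shows the nose (about column 397) at the slab edge, and the handle has moved 66 mm as expected. The tab hasn't moved. Descend and push the wedge.

```bash
python3 -m inch '[{"ax":0,"ay":0,"az":0,"dx":0,"dy":0,"dz":40,"fingers":0},{"ax":0,"ay":0,"az":0,"dx":0,"dy":0,"dz":79,"fingers":0},{"ax":0,"ay":0,"az":0,"dx":0,"dy":0,"dz":79,"fingers":0},{"ax":0,"ay":0,"az":0,"dx":0,"dy":0,"dz":79,"fingers":0}]'; python3 -m inch '[{"ax":0,"ay":0,"az":0,"dx":-8,"dy":-1.4,"dz":0,"fingers":0},{"ax":0,"ay":0,"az":0,"dx":-16,"dy":-2.8,"dz":0,"fingers":0},{"ax":0,"ay":0,"az":0,"dx":-24,"dy":-4.2,"dz":0,"fingers":0},{"ax":0,"ay":0,"az":0,"dx":-32,"dy":-5.6,"dz":0,"fingers":0},{"ax":0,"ay":0,"az":0,"dx":-40,"dy":-7,"dz":0,"fingers":0},{"ax":0,"ay":0,"az":0,"dx":-40,"dy":-7,"dz":0,"fingers":0}]'
```

```text
clock: 8.72
tool_pos: [0.5556, -0.0408, 0.0607]
orientation: [-179.9, -0.0, -82.7]
force: [-0.1, 1.1, -0.0]
opening: 0.0001
clock: 9.48
tool_pos: [0.5564, 0.0002, 0.0593]
orientation: [180.0, 0.0, -82.7]
force: [-0.9, -0.5, -0.8]
opening: 0.0005
```

```bash
python3 -m inch '[{"ax":0,"ay":0,"az":0,"dx":-3,"dy":-0.5,"dz":0,"fingers":0},{"ax":0,"ay":0,"az":0,"dx":-6,"dy":-1,"dz":0,"fingers":0},{"ax":0,"ay":0,"az":0,"dx":-6,"dy":-1,"dz":0,"fingers":0}]'; python3 -m inch '[{"ax":0,"ay":0,"az":0,"dx":-2,"dy":-0.3,"dz":0,"fingers":0},{"ax":0,"ay":0,"az":0,"dx":-3,"dy":-0.5,"dz":0,"fingers":0},{"ax":0,"ay":0,"az":0,"dx":-3,"dy":-0.5,"dz":0,"fingers":0}]'
```

```text
clock: 9.85
tool_pos: [0.5564, 0.0055, 0.0592]
orientation: [180.0, 0.0, -82.8]
force: [0.5, -1.2, -1.2]
opening: 0.001
clock: 10.22
tool_pos: [0.5567, 0.0084, 0.0594]
orientation: [180.0, -0.0, -82.8]
force: [-1.2, -2.5, -1.1]
opening: 0.0002
```

```bash
python3 -m inch '[{"ax":0,"ay":0,"az":0,"dx":-2,"dy":-0.3,"dz":0,"fingers":0},{"ax":0,"ay":0,"az":0,"dx":-4,"dy":-0.7,"dz":0,"fingers":0},{"ax":0,"ay":0,"az":0,"dx":-4,"dy":-0.7,"dz":0,"fingers":0}]'; python3 -m inch '[{"ax":0,"ay":0,"az":0,"dx":-2,"dy":-0.3,"dz":0,"fingers":0},{"ax":0,"ay":0,"az":0,"dx":-3,"dy":-0.5,"dz":0,"fingers":0},{"ax":0,"ay":0,"az":0,"dx":-3,"dy":-0.5,"dz":0,"fingers":0}]'
python3 - <<'E'
from h import *
n='scene';s=snap(n,n+'8.png')
a=cv2.imread('pics/scene8.png')[150:290,220:480]
cv2.imwrite('pics/scene8z.png',cv2.resize(a,None,fx=3,fy=3))
E
```

```text
clock: 10.6
tool_pos: [0.5571, 0.0127, 0.0596]
orientation: [180.0, 0.0, -82.7]
force: [-1.2, -2.8, -1.4]
opening: 0.0004
clock: 10.98
tool_pos: [0.5573, 0.0157, 0.0596]
orientation: [-180.0, 0.0, -82.7]
force: [-1.3, -1.9, -0.5]
opening: 0.0005
```

View pics/scene8z.png

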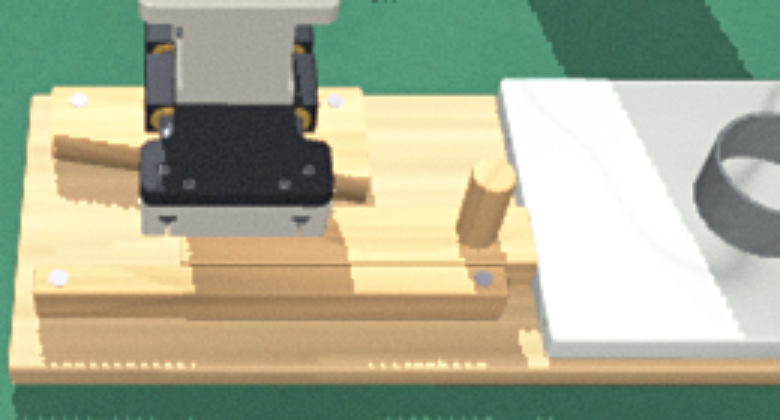

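The bar's nose is touching the slab at crop (537,240). The gripper hides the wedge, so I'll keep pushing in small steps.

```bash
python3 -m inch '[{"ax":0,"ay":0,"az":0,"dx":-2,"dy":-0.3,"dz":0,"fingers":0},{"ax":0,"ay":0,"az":0,"dx":-3,"dy":-0.5,"dz":0,"fingers":0},{"ax":0,"ay":0,"az":0,"dx":-3,"dy":-0.5,"dz":0,"fingers":0}]'; python3 -m inch '[{"ax":0,"ay":0,"az":0,"dx":-2,"dy":-0.3,"dz":0,"fingers":0},{"ax":0,"ay":0,"az":0,"dx":-2,"dy":-0.3,"dz":0,"fingers":0}]'
```

```text
clock: 11.4
tool_pos: [0.5574, 0.0187, 0.0596]
orientation: [-180.0, 0.0, -82.7]
force: [-1.6, -2.2, -0.1]
opening: 0.0003
clock: 11.65
tool_pos: [0.5574, 0.0205, 0.0596]
orientation: [180.0, -0.0, -82.7]
force: [-0.5, -4.7, 0.1]
opening: 0.0004
```

```bash
python3 -m inch '[{"ax":0,"ay":0,"az":0,"dx":-2,"dy":-0.3,"dz":0,"fingers":0},{"ax":0,"ay":0,"az":0,"dx":-2,"dy":-0.3,"dz":0,"fingers":0}]'
```

```text
clock: 11.9
tool_pos: [0.5573, 0.0216, 0.0596]
orientation: [180.0, -0.1, -82.7]
force: [0.2, -9.7, 0.5]
opening: 0.0006
```

```bash
python3 -m inch '[{"ax":0,"ay":0,"az":0,"dx":-2,"dy":-0.3,"dz":0,"fingers":0},{"ax":0,"ay":0,"az":0,"dx":-2,"dy":-0.3,"dz":0,"fingers":0}]'
```

```text
clock: 12.15
tool_pos: [0.5572, 0.0227, 0.0597]
orientation: [179.9, -0.1, -82.7]
force: [1.6, -15.5, -0.3]
opening: 0.0006
```

The force rose steadily to 15.5 N along the travel, so the wedge is jammed. I'll hold briefly, back away and lift.

```bash
python3 -m inch '[{"ax":0,"ay":0,"az":0,"dx":0,"dy":0,"dz":0,"fingers":0},{"ax":0,"ay":0,"az":0,"dx":0,"dy":0,"dz":0,"fingers":0},{"ax":0,"ay":0,"az":0,"dx":0,"dy":0,"dz":0,"fingers":0}]'; python3 -m inch '[{"ax":0,"ay":0,"az":0,"dx":12,"dy":2,"dz":0,"fingers":0},{"ax":0,"ay":0,"az":0,"dx":30,"dy":5,"dz":0,"fingers":0},{"ax":0,"ay":0,"az":0,"dx":30,"dy":5,"dz":-60,"fingers":0},{"ax":0,"ay":0,"az":0,"dx":60,"dy":5,"dz":-100,"fingers":0},{"ax":0,"ay":0,"az":0,"dx":120,"dy":5,"dz":-120,"fingers":0},{"ax":0,"ay":0,"az":0,"dx":180,"dy":5,"dz":-120,"fingers":0},{"ax":0,"ay":0,"az":0,"dx":240,"dy":5,"dz":-120,"fingers":0},{"ax":0,"ay":0,"az":0,"dx":240,"dy":5,"dz":-120,"fingers":0}]'
python3 - <<'E'
from h import *
for n in ['top','scene']:
    s=snap(n,n+'9.png')
    for t in ('bar_handle','wedge_tab'):
        for r in landmark_of(t,n)[:2]: print(n,t,r['score'],r['position'],at_z(s,r['position'],.068).round(4))
a=cv2.imread('pics/scene9.png')[150:290,220:480]
cv2.imwrite('pics/scene9z.png',cv2.resize(a,None,fx=3,fy=3))
o=get_obs();print(o['tool_pos'],o['force'])
E
```

```text
clock: 12.52
tool_pos: [0.5573, 0.0227, 0.0597]
orientation: [179.9, -0.1, -82.8]
force: [0.9, -14.8, 0.0]
opening: 0.0008
clock: 13.52
tool_pos: [0.5825, -0.2183, 0.1791]
orientation: [-180.0, 0.0, -83.0]
force: [-0.8, 0.1, -0.4]
opening: 0.0007
scene bar_handle 0.92 [382.9, 217.8] [0.5692 0.147  0.068 ]
scene wedge_tab 0.94 [313.2, 201.1] [0.551  0.0425 0.068 ]
[ 0.58296433 -0.21295639  0.17979625] [-0.40669517  0.00124578  0.13840552]
```

View pics/scene9z.png

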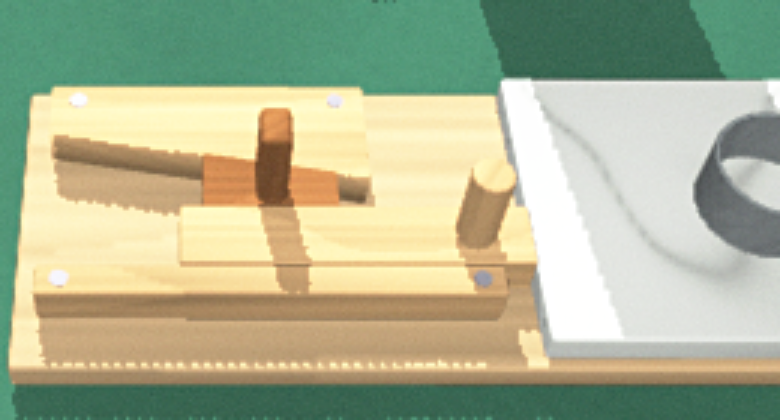

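View pics/top9.png

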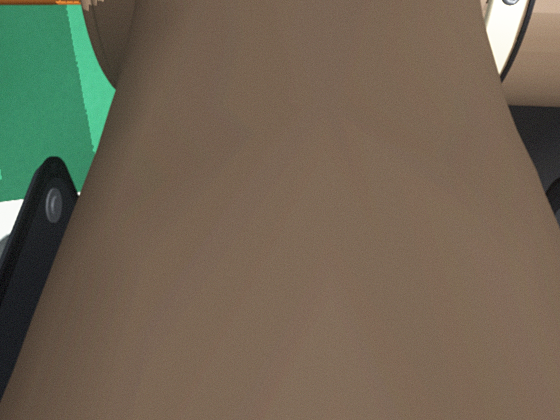

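The bar's nose is at the slab (crop ≈(537,245)). The wedge has moved about 44 mm and sits tight between the ramp and the bar's side (crop 203–338). The arm is clear, so I'm handing the job in.

```bash
python3 -c "
from plant import *
print(get_obs()['clock']); print(close_job())"
```

```text
13.825
the job is handed in; nothing more can be done
None
```

The job is handed in at 13.8 s on the robot's clock. The bar is against the slab, the wedge is jammed against the bar, and the robot is clear of both.

- **Bar:** I pushed the handle about 66 mm with the shut fingers. It stopped at the slab with the force rising from the roughly 2 N sliding friction to about 19 N.
- **Wedge:** I then pushed the thumb tab about 44 mm along its ramp. The force rose from about 3 N to 15 N, and held there for 0.4 s before I let go.
- **Last checks:** After backing off, the scene camera showed the nose touching the slab and the wedge tight between the ramp and the bar. The tool force read about zero.
- **What disagreed or failed:**
  - The last top view was blocked by the arm, so only the scene camera confirmed the final state.
  - The scene camera's handle reading shifted by about 4 mm between the view after the bar push and the last one. The nose was at the slab in both pictures, so I put it down to the detector.
  - Four move calls were refused whole, for rows with missing keys, and moved nothing.

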